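# Re-index a lens carriage with its quick-release pin

### The job

Pull the red quick-release pin up out of its detent, slide the lens carriage along its rail to the place marked by the green flag, and push the pin back down through the carriage into the index hole there, which must be felt for, until it clicks fully home. Do not force the pin or drive it hard against the metal, let go of it at the end, and leave the other things on the bench where they are.

Things in the scene. Friction and masses are not known exactly. Their poses are not given: they have to be found in the camera images.
- rail: indexed slide fixed on the bench: black board 250 x 290 mm, 12 mm thick, with two guide rods and a low index bar, all along its y axis. Origin on the bench under the middle of the slide's length, 45 mm to the +x side of the bar's centre line; z up. The slide counts as forced when all contact forces of the pin on it (bar, bushing, carriage, and the 14 N of its balls) sum to over 45 N
- bar_mid (a point): centre of the index bar's flat top, 26 mm above the bench, axes as the rail's; the bar is 30 to 36 mm wide. It has three upright holes 11 mm wide, 14 mm deep: one here, where the carriage starts, and one near each flag, 41 to 59 mm from here along +y and -y (hand-clamped steel plates; their exact places are not reported and must be felt with the pin's tip). Flat elsewhere
- carriage (a joint): position of the black lens carriage along the rail's y (m): 0 at the start (pinned), + towards the rail's +y, stops at +-0.068. Stays where it is left (friction about 2.5 N); the pin, raised but still standing in the bushing, can drag it. Plate 155 x 60 mm (rail x, y), top 35.5 mm above the bench; its square lens mount (rail x +20 to +80 mm) is 104 mm high over the bench
- bushing (a point): centre of the mouth of the brass bushing (block 34 x 34 mm) on the carriage, 51.5 mm above the bench, over the index bar's centre line; axes as the rail's. Its upright hole, 11 mm wide, goes 24 mm down through the carriage, which rides 1.5 mm above the bar. 12 mm down, two spring balls press on the pin from the rail's +x and -x sides, about 7 N each
- pin_grip (a point): centre of the pin's upright red handle, 16 mm in diameter, 34 mm long (17 mm above and below); z along the pin, up. Below it a dark collar 20 mm wide, 4 mm thick, and a steel shank 10 mm in diameter. Home, the collar lies on the bushing's mouth and this point is 21 mm above the mouth. Moving the pin into or out of its detent takes 12 to 20 N, sliding it elsewhere 4 to 9 N; it weighs about 60 g
- pin_tip (a point): tip of the pin, 58.5 mm below pin_grip, slightly chamfered; the shank is 37.5 mm long below the collar. Home, the tip is 12 mm deep in the index hole, and the balls lie in a groove of the shank. Raised by 13 to 20 mm the pin is clear of the bar and still guided by the bushing. Pressed lightly over the bar it drops into a hole when within about 1.5 mm of its axis; else it stops on the bar's top
- flag_green: small flag on a thin post, standing on the board 40 mm to the -x side of the bar's centre line; green top 12 x 18 mm, 42 mm above the bench. Origin under it on the board's top; axes as the rail's. It marks the wanted index hole: the one at the same rail y, up to 9 mm off to either side
- flag_white: the same flag with a white top; marks the other index hole, not wanted now
- adapter_ring: loose bystander: aluminium ring 28 mm wide, 10 mm high, on the board's front edge
- thumb_nut: loose bystander: brass nut 18 mm wide, 16 mm high, on the board's front edge
- driver: loose bystander: yellow screwdriver 170 mm long, on the bench
- duster_jar: loose bystander: jar 60 mm wide, 90 mm high, on the bench
- post_base: loose bystander: steel post on a round foot 56 mm wide, 60 mm high
- screw_tray: loose bystander: blue tray 100 x 140 x 30 mm, on the bench
- pin: the whole pin; origin at its tip, z up along the pin (see pin_grip)

How it is judged:
By the outcome, as a careful person would: the job done as asked, in the order asked, and still so for the second after the job is handed in, with the robot touching nothing.
It also fails if it takes over 56 s, if anything falls off the work surface, if the arm or the gripper's body presses on something with over 40 N, if the wrist force passes 120 N, or if a joint passes its speed limit or range.

### The arm

A 6-joint arm with a two-finger parallel gripper is mounted at the origin on the work surface. World frame = base frame: x ahead of the robot, y to its left, z up, the work surface at z = 0. Lengths are in mm, angles in rad, forces in N, time in s.
With the tool pointing down it reaches from about 400 to 925 mm from the base axis. Payload 12.5 kg.
Tool frame: the origin (TCP) lies on the mounting face of the last link; the fingertips stand 190 mm ahead of it and the grasp point (between the pads) lies 171 mm ahead of it (env.tcp_to_tips is the distance from the TCP to the fingertips, in mm); x points along the fingers, y is the direction in which the jaws open and shut, and the axes are right-handed (so a half turn about x gives the same grasp; the last joint's range is limited). The gripper opens to 95 mm and grips with 3 to 60 N. Pads are 20 mm wide; open, the fingers measure 119 mm over their backs; the gripper's body (75 mm by 180 mm) begins 59 mm behind the grasp point.
Start: joints at [1.086, 0.491, 1.559, -0, 1.092, -0.106], TCP at [231.105, 580.702, 404.761] pointing down, gripper open.
Joint ranges: [-3.1, 3.1], [-0.84, 2.19], [0.05, 2.79], [-1.13, 4.28], [0.06, 2.93], [-2.69, 2.69]. Speed limits (rad/s): [2.22, 2.22, 2.79, 3.14, 3.14, 3.14].

### API

Orientations are given as [roll, pitch, yaw] about the fixed x, y, z axes, in that order (R = Rz(yaw) Ry(pitch) Rx(roll)).
In Python, from cell import monitor, cams, job, env gives the robot as it stands. The module is installed in compiled form; this text tells all that it offers.
- The arm moves only by the tool apply_moves, never from a script. Its argument "series" is a list of rows, each a list of 3 entries, a list of its own where there are three numbers: the closure, from -1 (fully open) to 1 (shut), so that 0 is half open, then the shift along the tool's x, y, z in cm, then the turn about the tool's x in rad. A call has 1 to 20 rows; each row is the pose to reach, as a shift and turn from the pose commanded when the call began, along the tool's axes at that moment; what a row does not reach only later rows make up. A row lasts 1/8 s, in which the tool goes at most 62.5 mm and 10.7 degrees, less where a joint would pass 70% of its speed; a pose out of reach is approached as far as the arm can. A call with a gripper value outside its range is refused whole. The fingers move at their own pace and stop on an object; the grip force is fixed at half the most. Time passes only in rows, so rows that repeat a pose let the fingers close. It gives the time, the measured TCP pose, the force and the opening at its end, in the units of the state.
- monitor.state(): the state, without advancing time (a new reading comes with each control period).
- cams.read_camera(name): name is "side" or "top"; returns a dict with "image" (420x560x3 uint8, red, green, blue), "fx", "fy", "cx", "cy" (pixels), "k1" (the pictures are not rectified: a ray, as slopes to the right and down, at radius r is drawn at 1 + k1 r^2 times it, then the intrinsics apply), "position" and "orientation" of the camera in the world. Camera axes: x right, y down, z forward; pixel columns grow to the right and rows downward; lengths in mm; the calibration is good to about 2 mm. A picture is of the moment at which its call begins. There is no depth.
- job.job_done(): hands the job in, once; it reports no verdict.
The state is a dict: "t": time; "joints": joint angles; "qvel": joint speeds; "tau": joint torques, N m; "eef_pos": TCP position; "tcp_rot": TCP orientation; "ft_force": force on the tool from outside, world axes, zero at the start; "moment": the same for the moment, N m; "opening": opening from 0.0 (shut) to 1.0 (fully open).
Only numpy, scipy, OpenCV 4.12 (cv2) and the standard library are available. Lean on these libraries where they do the work, as an engineer would, in place of code of your own. Each camera call takes 0.05 s, during which the arm holds its last target. There are 200 camera calls.

## Working session

There is one attempt and no reset: what is moved stays moved. The work goes in short steps, Python scripts to look and compute and a tool call to move; the robot and the scene stay as the last step left them, time stands still between calls to the robot, and variables do not carry over. Pictures are saved under pics/ and viewed, about 8 in all and at most 12, crops included, and the job is handed in when it is done.

Besides the shell and the picture viewer there is one more tool, called after "Request:" by a JSON object that holds its "fn" and its "kwargs", one argument or row to a line. apply_moves: Moves the arm, as the interface text tells. Its arguments: {"type":"object","properties":{"series":{"type":"array"}},"required":["series"]}

```bash
mkdir -p pics; cat > h.py <<'E'
import numpy as np, cv2
from cell import monitor, cams, job, env
from scipy.spatial.transform import Rotation as Ro
def shot(n,f):
    c=cams.read_camera(n); cv2.imwrite(f,c['image'][:,:,::-1]); return c
E
python3 - <<'E'
from h import *
import pickle
for n in("top","side"):
    c=shot(n,f"pics/{n}0.png"); pickle.dump(c,open(n+"0.pkl","wb"))
    print(n,{k:v for k,v in c.items() if k!="image"})
print(monitor.state())
E
```

```text
top {'fx': 498.7599432791959, 'fy': 498.7599432791959, 'cx': 280.52549233781826, 'cy': 213.92179952499518, 'k1': -0.09964971137564435, 'position': array([ 272.12924413,   -9.62647664, 1373.47397389]), 'orientation': array([-2.96931369,  0.01581264, -1.58854678])}
side {'fx': 511.9167988533117, 'fy': 511.9167988533117, 'cx': 276.98284056806733, 'cy': 202.1455215783435, 'k1': -0.14026007024988119, 'position': array([ 126.25570377, -800.00719349, 1019.29405375]), 'orientation': array([-2.37931151,  0.00908477, -0.4506612 ])}
{'t': 0.1, 'joints': array([ 1.08636898e+00,  4.91483035e-01,  1.55935971e+00,  1.00822828e-05,
        1.09165026e+00, -1.05603698e-01]), 'qvel': array([ 0.00279979,  0.00027253, -0.00087779,  0.00028619,  0.00292307,
       -0.00068944]), 'tau': array([ 1.97072950e-03, -6.13616967e+01, -2.58610618e+01,  6.94820867e-02,
        4.70328424e-02, -6.07950000e-06]), 'eef_pos': array([231.11473856, 580.68037189, 404.24010561]), 'tcp_rot': array([-1.68633224,  1.56989594, -2.06516054]), 'ft_force': array([-0.285096  ,  0.41493642, -0.71008601]), 'moment': array([-0.02834577,  0.02015989, -0.01329265]), 'opening': 1.0001168670165848}
```

View pics/top0.png

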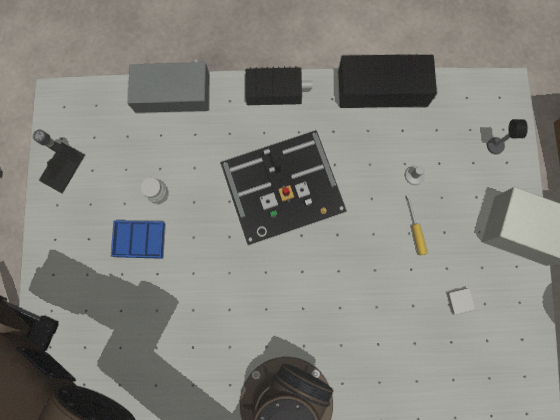

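View pics/side0.png

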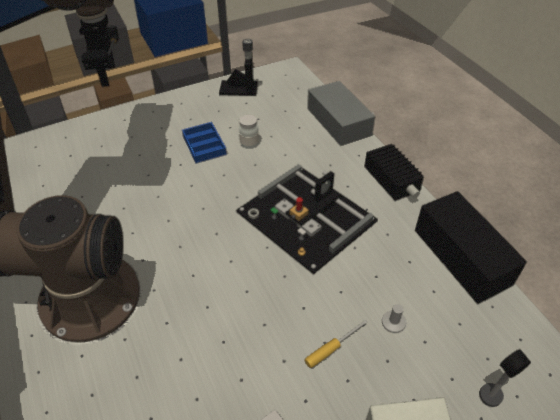

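The top view shows the rail near (283,187), with the red pin at (286,192), the green flag at (273,213) and the white flag at (308,202). The side view shows the pin at (299,203) and the green flag at (275,211). I'll enlarge both.

```bash
python3 - <<'E'
import cv2,numpy as np
a=cv2.imread('pics/top0.png')[125:250,215:350]; b=cv2.imread('pics/side0.png')[160:275,232:382]
f=lambda i,w:cv2.resize(i,None,fx=w,fy=w,interpolation=cv2.INTER_CUBIC)
a=f(a,4.4)
cv2.imwrite('pics/a.png',a); b=f(b,5);cv2.imwrite('pics/b.png',b)
print(a.shape,b.shape)
E
```

```text
(550, 594, 3) (575, 750, 3)
```

View pics/a.png

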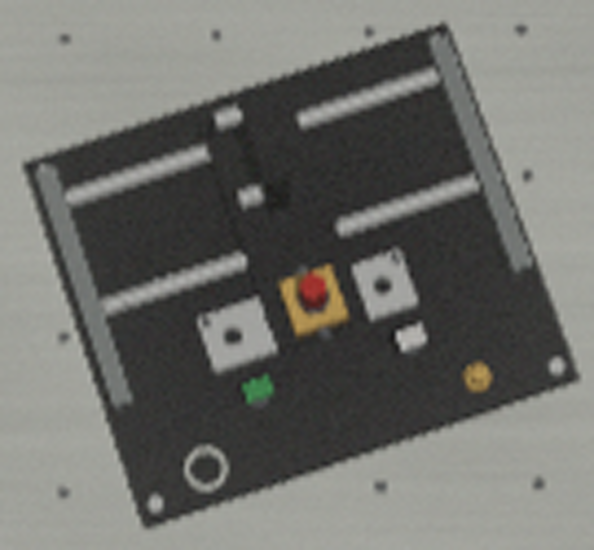

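View pics/b.png

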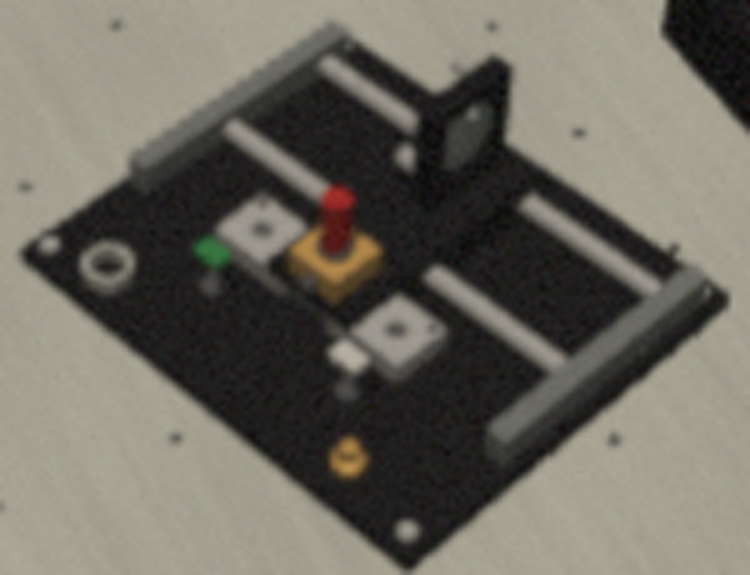

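The crops show both index holes in the steel plates: in the top crop, green at (233,336) and white at (383,286). In the side crop they are at (262,229) and (396,329). The pin's red top is at (314,283) in the top crop and (339,195) in the side crop. Now I'll work out positions.

```bash
cat >> h.py <<'E'
import pickle
from scipy.optimize import least_squares
def proj(c,P):
    P=np.atleast_2d(P); R=Ro.from_euler('xyz',c['orientation']).as_matrix()
    q=(P-c['position'])@R; s=q[:,:2]/q[:,2:]; s=s*(1+c['k1']*(s**2).sum(1,keepdims=True))
    return s*[c['fx'],c['fy']]+[c['cx'],c['cy']]
def atz(c,uv,z):
    f=lambda p:(proj(c,[*p,z])-uv).ravel()
    return least_squares(f,[500,0],x_scale=100).x
def redmask(c,box):
    h=cv2.cvtColor(c['image'],cv2.COLOR_RGB2HSV); m=((h[...,0]<8)|(h[...,0]>172))&(h[...,1]>130)&(h[...,2]>60)
    o=np.zeros_like(m);x0,y0,x1,y1=box;o[y0:y1,x0:x1]=m[y0:y1,x0:x1]; return o
def cyl(c,xy,zc):
    a=np.linspace(0,6.283,40); P=[[xy[0]+8*np.cos(t),xy[1]+8*np.sin(t),zc+d] for t in a for d in(-17,17)]
    m=cv2.moments(cv2.convexHull(proj(c,P).astype(np.float32))); return np.array([m['m10'],m['m01']])/m['m00'],m['m00']
E
python3 - <<'E'
from h import *
t=pickle.load(open('top0.pkl','rb'));s=pickle.load(open('side0.pkl','rb'))
T=lambda u,v:np.array([215+(u+.5)/4.4-.5,125+(v+.5)/4.4-.5]); S=lambda u,v:np.array([232+(u+.5)/5-.5,160+(v+.5)/5-.5])
for n,a,b,z in[("holeG",(233,336),(262,229),26),("holeW",(383,286),(396,329),26),("cornFL",(145,527),(25,254),12),("cornFR",(580,380),(408,570),12),("cornBL",(24,163),None,12),("cornBR",(445,25),(725,298),12),("flagG",(258,388),(213,250),37)]:
    A=atz(t,T(*a),z); B=atz(s,S(*b),z) if b else None
    print(n,A.round(1),None if B is None else B.round(1))
cen=[]
for c,b,z in((t,(270,175,302,205),0),(s,(285,190,315,215),0)):
    m=redmask(c,b); v,u=np.nonzero(m); cen.append((u.mean(),v.mean())); print(cen[-1],m.sum())
for c,q in zip((t,s),cen):
    r=least_squares(lambda p:cyl(c,p,72.5)[0]-q,[500,0],x_scale=100).x; print('pin',r.round(1),cyl(c,r,72.5)[1])
E
```

```text
holeG [543.9  42.6] [542.8  38.6]
holeW [574.  -52.1] [573.2 -55.3]
cornFL [426.3  99.7] [426.4  90.2]
cornFR [ 513.9 -175.2] [ 511.5 -182.9]
cornBL [663.3 176.4] None
cornBR [750.1 -97.4] [ 746.  -103.2]
flagG [508.6  27.1] [508.5  27.1]
(np.float64(285.6666666666667), np.float64(190.72222222222223)) 36
(np.float64(298.8888888888889), np.float64(202.73611111111111)) 72
pin [561.3   0. ] 44.02229060605168
pin [566.4   0. ] 79.08882692200132
```

```bash
python3 - <<'E'
from h import *
t=pickle.load(open('top0.pkl','rb'));s=pickle.load(open('side0.pkl','rb'))
P=[]
for c,q in((t,(285.667,190.722)),(s,(298.889,202.736))):
    r=least_squares(lambda p:cyl(c,p,72.5)[0]-q,[565,-5],diff_step=1e-2,x_scale=[500,10]).x
    r=least_squares(lambda p:cyl(c,p*10,72.5)[0]-q,r/10+.0,diff_step=.05).x*10; print('pin',r,cyl(c,r,72.5)[0]-q);P.append(r)
a=np.radians(17.65); ey=np.array([-np.sin(a),np.cos(a)]);ex=np.array([ey[1],-ey[0]])
G=[np.array([543.9,42.6]),np.array([542.8,38.6])]
W=[np.array([574,-52.1]),np.array([573.2,-55.3])]
F=np.array([508.6,27.1])
for p,g,w in zip(P,G,W): print('G along/perp',(g-p)@ey,(g-p)@ex,'W',(w-p)@ey,(w-p)@ex,'flag',(F-p)@ey,(F-p)@ex)
st=monitor.state();R=Ro.from_euler('xyz',st['tcp_rot']).as_matrix();print(R.round(4)); print(st['eef_pos'])
E
```

```text
pin [561.25827293  -7.91668043] [-3.84492012e-07  2.82689456e-07]
pin [561.4084388   -9.34581987] [-1.16044077e-07 -8.19545789e-07]
G along/perp 53.40173628334542 -1.2244192904549895 W -45.96676523344903 -1.254524220623261 flag 49.33439267658548 -39.562347194614674
G along/perp 51.33094757232452 -3.195224408299767 W -47.36617327195993 -2.696890134225896 flag 50.74178796463008 -39.272126866197354
[[-4.000e-04  3.698e-01  9.291e-01]
 [-8.000e-04  9.291e-01 -3.698e-01]
 [-1.000e+00 -9.000e-04 -1.000e-04]]
[231.11473856 580.68037189 404.24010561]
```

Request:
{"fn": "apply_moves", "kwargs": {
  "series": [
    [-1,[0,-4,5],-0.1],
    [-1,[1,-8.5,10.5],-0.2],
    [-1,[2,-12.8,15.7],-0.3],
    [-1,[3,-17,21],-0.4],
    [-1,[4,-21.3,26.2],-0.5],
    [-1,[5,-25.5,31.5],-0.6],
    [-0.5,[6,-29.8,36.7],-0.687],
    [-0.3,[7,-34,42],-0.687],
    [-0.3,[8,-38.3,47.2],-0.687],
    [-0.3,[8,-41,50.6],-0.687],
    [-0.3,[8,-42.54,52.47],-0.687],
    [-0.3,[8,-42.54,52.47],-0.687],
    [-0.3,[8,-42.54,52.47],-0.687],
    [-0.3,[8,-42.54,52.47],-0.687]
  ]
}}

```text
t: 1.85
eef_pos: [560.8, -7.5, 324.8]
tcp_rot: [2.276, 1.57, 2.585]
ft_force: [-0.7, 0.3, 0.3]
opening: 0.65
```

```bash
python3 - <<'E'
from h import *
st=monitor.state();R=Ro.from_euler('xyz',st['tcp_rot']).as_matrix();print(st);print(R.round(4))
a=np.radians(17.65);d=np.array([561.3,-8.6])-(st['eef_pos']+171*R[:,0])[:2]
print('to go tool y,z',[d[0]*R[0,i]+d[1]*R[1,i] for i in(1,2)],'yaw',np.degrees(np.arctan2(R[1,1],R[0,1])),st['eef_pos'][2]-247.5)
a=shot('top','pics/t1.png')['image'][100:280,180:380];b=shot('side','pics/s1.png')['image'][120:300,200:400]
cv2.imwrite('pics/c1.png',cv2.resize(np.hstack([a,b])[:,:,::-1],None,fx=2,fy=2,interpolation=cv2.INTER_CUBIC))
E
```

```text
{'t': 1.85, 'joints': array([-1.31149129e-01,  4.96285207e-01,  1.80424814e+00,  1.88733476e-04,
        8.41370081e-01, -2.01162118e+00]), 'qvel': array([ 0.00319806, -0.00324754, -0.00265836, -0.00159905,  0.00086213,
       -0.0012953 ]), 'tau': array([-7.06296712e-01, -5.61172342e+01, -2.08190900e+01, -6.13480224e-02,
        5.61552204e-02,  5.72217119e-03]), 'eef_pos': array([560.82786545,  -7.49427038, 324.81352383]), 'tcp_rot': array([2.27572717, 1.57045519, 2.5852771 ]), 'ft_force': array([-0.70058645,  0.2894027 ,  0.34252412]), 'moment': array([ 0.08815502,  0.0851762 , -0.0173186 ]), 'opening': 0.650390567846545}
[[-3.000e-04 -3.046e-01  9.525e-01]
 [ 2.000e-04  9.525e-01  3.046e-01]
 [-1.000e+00  3.000e-04 -2.000e-04]]
to go tool y,z [np.float64(-1.241432839880996), np.float64(0.15065605951997563)] yaw 107.73590258119961 77.31352382927639
```

View pics/c1.png

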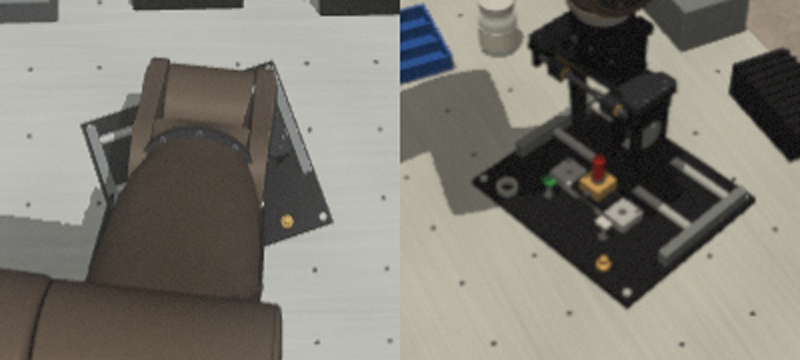

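The side view shows the gripper above the pin, with the jaws along the rail's y. I'll descend and start closing gently.

Request:
{"fn": "apply_moves", "kwargs": {
  "series": [
    [-0.3,[2,-0.12,0],0],
    [-0.1,[4,-0.12,0],0],
    [0.1,[6,-0.12,0],0],
    [0.3,[7,-0.12,0],0],
    [0.45,[7.73,-0.12,0],0],
    [0.5,[7.73,-0.12,0],0],
    [0.55,[7.73,-0.12,0],0],
    [0.55,[7.73,-0.12,0],0]
  ]
}}

```text
t: 2.95
eef_pos: [561.7, -9.7, 247.9]
tcp_rot: [-0.312, 1.57, -0.004]
ft_force: [0.3, -0.7, 0.3]
opening: 0.225
```

Request:
{"fn": "apply_moves", "kwargs": {
  "series": [
    [0.58,[0,0,0],0],
    [0.6,[0,0,0],0]
  ]
}}

```text
t: 3.2
eef_pos: [561.7, -9.7, 247.6]
tcp_rot: [-0.086, 1.571, 0.222]
ft_force: [0.7, 0.0, 0.3]
opening: 0.205
```

Request:
{"fn": "apply_moves", "kwargs": {
  "series": [
    [0.62,[0,0.05,0],0],
    [0.63,[0,0.05,0],0],
    [0.63,[0,0.05,0],0]
  ]
}}

```text
t: 3.58
eef_pos: [561.5, -9.2, 247.4]
tcp_rot: [1.041, 1.571, 1.35]
ft_force: [0.2, 0.1, -0.6]
opening: 0.188
```

Request:
{"fn": "apply_moves", "kwargs": {
  "series": [
    [0.65,[0,0,0],0],
    [0.65,[0,0,0],0]
  ]
}}

```text
t: 3.82
eef_pos: [561.5, -9.3, 247.4]
tcp_rot: [0.069, 1.571, 0.377]
ft_force: [-0.3, -0.4, 0.1]
opening: 0.175
```

Request:
{"fn": "apply_moves", "kwargs": {
  "series": [
    [0.67,[0,0,0],0],
    [0.7,[0,0,0],0],
    [0.8,[0,0,0],0],
    [1,[0,0,0],0],
    [1,[0,0,0],0]
  ]
}}

```text
t: 4.45
eef_pos: [561.5, -9.2, 247.4]
tcp_rot: [0.334, 1.571, 0.642]
ft_force: [1.1, -1.5, -0.1]
opening: 0.163
```

Request:
{"fn": "apply_moves", "kwargs": {
  "series": [
    [1,[-0.1,0,0],0],
    [1,[-0.2,0,0],0],
    [1,[-0.3,0,0],0],
    [1,[-0.4,0,0],0],
    [1,[-0.5,0,0],0]
  ]
}}

```text
t: 5.08
eef_pos: [561.5, -9.2, 252.5]
tcp_rot: [2.251, 1.57, 2.559]
ft_force: [0.8, -0.1, -2.0]
opening: 0.162
```

Request:
{"fn": "apply_moves", "kwargs": {
  "series": [
    [1,[-0.15,0,0],0],
    [1,[-0.3,0,0],0],
    [1,[-0.5,0,0],0],
    [1,[-0.7,0,0],0],
    [1,[-0.9,0,0],0],
    [1,[-1.1,0,0],0],
    [1,[-1.1,0,0],0]
  ]
}}

```text
t: 5.95
eef_pos: [561.6, -9.2, 263.9]
tcp_rot: [-0.274, 1.57, 0.035]
ft_force: [-0.3, 0.3, -1.3]
opening: 0.163
```

```bash
python3 - <<'E'
from h import *
st=monitor.state();print(st['ft_force'],st['moment'],st['eef_pos'])
s=shot('side','pics/s2.png')
m=redmask(s,(270,170,330,230)); v,u=np.nonzero(m); print(u.mean(),v.mean(),m.sum(),u.min(),u.max(),v.min(),v.max())
cv2.imwrite('pics/c2.png',cv2.resize(s['image'][150:270,230:380][:,:,::-1],None,fx=5,fy=5,interpolation=cv2.INTER_CUBIC))
E
```

```text
[-0.34453769  0.34702313 -1.25857111] [ 0.0690385   0.11767085 -0.00603738] [561.60454642  -9.21733925 263.85851634]
297.2903225806452 198.51612903225808 31 296 299 193 205
```

View pics/c2.png

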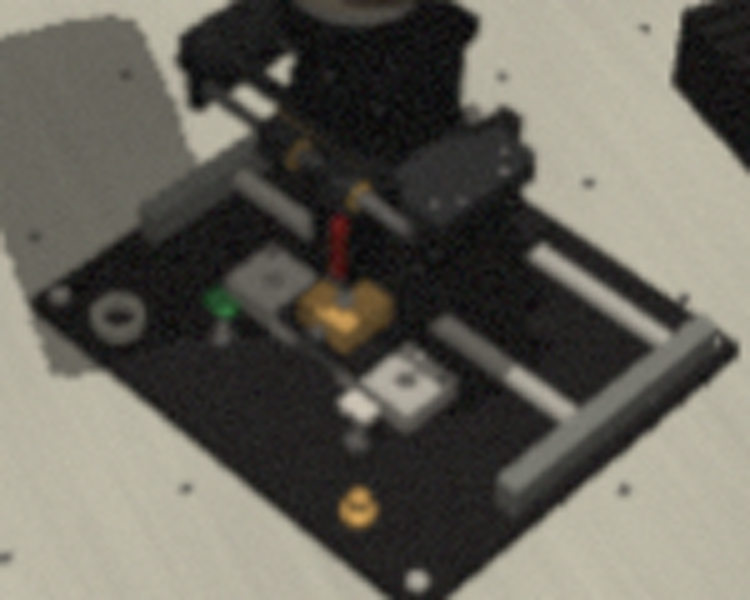

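The pin looks raised: the red end is at crop (338,280), with the shank below it at (345,297), above the bushing. I'll check the amount numerically.

```bash
python3 - <<'E'
from h import *
s=pickle.load(open('side0.pkl','rb')); R=Ro.from_euler('xyz',s['orientation']).as_matrix()
for z in(55.5,72,89.5): print(z,proj(s,[561.4,-9.3,z]),proj(s,[561.4-8*.44,-9.3-8*.9,z]))
m=redmask(s,(270,170,330,230));print('home',np.nonzero(m)[0].max(),np.nonzero(m)[0].min())
im=cv2.imread('pics/s2.png');print(im[195:217,297:301].tolist())
im=cv2.imread('pics/side0.png');print(im[200:217,297:301].tolist())
E
```

```text
55.5 [[298.72889736 207.33400111]] [[298.80746578 209.61409563]]
72 [[298.86896548 202.92057696]] [[298.94908632 205.20294534]]
89.5 [[299.01983022 198.15074578]] [[299.10164304 200.43502998]]
home 209 197
[[[28, 30, 95], [17, 21, 85], [26, 28, 62], [20, 20, 28]], [[20, 24, 86], [21, 22, 80], [18, 20, 55], [11, 15, 25]], [[17, 18, 75], [19, 25, 69], [22, 24, 44], [16, 13, 13]], [[21, 25, 72], [16, 16, 61], [12, 21, 37], [13, 17, 15]], [[21, 23, 70], [17, 23, 62], [13, 12, 35], [24, 22, 23]], [[17, 17, 71], [15, 23, 62], [20, 22, 42], [25, 26, 26]], [[27, 24, 75], [17, 18, 63], [19, 21, 39], [20, 22, 27]], [[24, 24, 72], [17, 23, 63], [17, 19, 42], [20, 21, 22]], [[16, 21, 71], [13, 13, 61], [15, 16, 38], [15, 15, 16]], [[26, 28, 73], [18, 18, 61], [13, 12, 33], [12, 15, 14]], [[28, 31, 62], [30, 29, 56], [24, 20, 34], [10, 10, 11]], [[45, 48, 58], [35, 38, 48], [25, 26, 31], [18, 28, 28]], [[47, 63, 71], [44, 49, 51], [41, 42, 46], [36, 47, 59]], [[60, 77, 90], [63, 71, 74], [58, 67, 67], [60, 76, 88]], [[64, 81, 93], [75, 81, 85], [77, 83, 87], [70, 86, 96]], [[70, 88, 101], [79, 89
[... 756 characters left out ...]
23, 29, 87], [21, 21, 82]], [[30, 39, 91], [23, 25, 87], [19, 23, 83], [31, 34, 83]], [[17, 22, 81], [26, 27, 86], [23, 25, 84], [16, 22, 79]], [[26, 27, 86], [22, 27, 86], [25, 27, 85], [24, 26, 77]], [[26, 30, 84], [26, 26, 88], [25, 27, 84], [27, 33, 76]], [[42, 48, 80], [40, 40, 81], [44, 47, 78], [50, 54, 75]], [[57, 77, 95], [52, 65, 79], [58, 68, 80], [55, 72, 86]], [[64, 109, 139], [63, 101, 129], [59, 98, 125], [61, 103, 132]], [[75, 132, 172], [73, 131, 171], [75, 131, 171], [77, 134, 173]], [[72, 129, 164], [75, 134, 172], [73, 131, 172], [71, 127, 164]], [[59, 105, 137], [67, 118, 156], [64, 119, 155], [61, 107, 139]], [[44, 79, 101], [52, 92, 118], [55, 95, 124], [48, 83, 105]]]
```

The red lower end rose by about 4.5 px, or 16–17 mm, so the pin is clear of the bar and did not slip. Next I'll drag the carriage towards +y.

Request:
{"fn": "apply_moves", "kwargs": {
  "series": [
    [1,[0,0.1,0],0],
    [1,[0,0.4,0],0],
    [1,[0,0.8,0],0],
    [1,[0,1.2,0],0],
    [1,[0,1.6,0],0],
    [1,[0,1.6,0],0]
  ]
}}

```text
t: 6.75
eef_pos: [556.5, 6.5, 263.3]
tcp_rot: [2.01, 1.57, 2.318]
ft_force: [0.7, 0.3, -0.8]
opening: 0.166
```

Request:
{"fn": "apply_moves", "kwargs": {
  "series": [
    [1,[0,0.5,0],0],
    [1,[0,1.0,0],0],
    [1,[0,1.5,0],0],
    [1,[0,2.0,0],0],
    [1,[0,2.5,0],0],
    [1,[0,3.0,0],0],
    [1,[0,3.5,0],0],
    [1,[0,3.5,0],0],
    [1,[0,3.5,0],0]
  ]
}}

```text
t: 7.88
eef_pos: [546.0, 39.6, 263.5]
tcp_rot: [1.587, 1.57, 1.895]
ft_force: [-0.7, 1.8, 1.0]
opening: 0.162
```

```bash
python3 - <<'E'
from h import *
st=monitor.state();print(st['ft_force'],st['moment'],st['eef_pos'])
d=st['eef_pos'][:2]-[561.6,-9.2];a=np.radians(17.65);print(d@[-np.sin(a),np.cos(a)],d@[np.cos(a),np.sin(a)])
s=shot('side','pics/s3.png')
cv2.imwrite('pics/c3.png',cv2.resize(s['image'][150:270,230:380][:,:,::-1],None,fx=5,fy=5,interpolation=cv2.INTER_CUBIC))
E
```

```text
[-0.72109065  1.75872357  1.01074381] [0.52895489 0.26360071 0.04495194] [545.97749728  39.62232332 263.50268596]
51.26085030796443 -0.08408973660491718
```

View pics/c3.png

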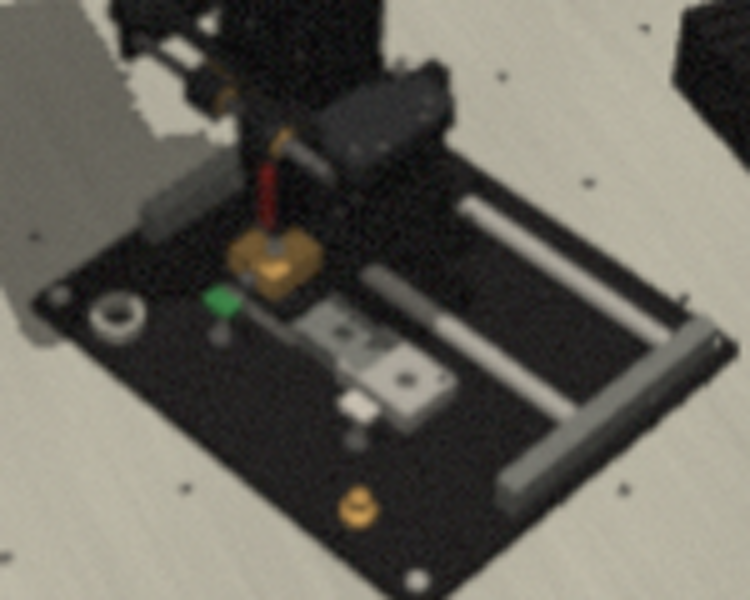

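The carriage and pin moved next to the green flag, and the middle hole is now visible at crop (345,332). All three holes lie in one plane, so I can refine the distance from them.

```bash
python3 - <<'E'
from h import *
s=pickle.load(open('side0.pkl','rb'))
S=lambda u,v,o:np.array([o[0]+(u+.5)/5-.5,o[1]+(v+.5)/5-.5])
def dark(f,p):
    im=cv2.imread(f,0).astype(float); u,v=p.round().astype(int); w=im[v-2:v+3,u-3:u+4]; g=np.clip(np.percentile(w,70)-w,0,None)
    V,U=np.mgrid[v-2:v+3,u-3:u+4]; return np.array([(g*U).sum(),(g*V).sum()])/g.sum()
q={'M':('pics/s3.png',S(345,332,(230,150))),'G':('pics/side0.png',S(262,229,(232,160))),'W':('pics/side0.png',S(396,329,(232,160)))}
a=np.radians(17.65);ey=np.array([-np.sin(a),np.cos(a)])
h={k:atz(s,p,26)@ey for k,(f,p) in q.items()};d={k:atz(s,dark(f,p),26)@ey for k,(f,p) in q.items()}
print(h['G']-h['M'],h['W']-h['M'],d['G']-d['M'],d['W']-d['M'])
E
```

```text
53.899206568360796 -44.78472905295291 53.73904440112452 -44.969087291738845
```

Both estimates agree on about +53.7 mm. I'll move +2.4 mm and then feel downward.

Request:
{"fn": "apply_moves", "kwargs": {
  "series": [
    [1,[0,0.1,0],0],
    [1,[0,0.24,0],0],
    [1,[0,0.24,0],0],
    [1,[0.1,0.24,0],0],
    [1,[0.2,0.24,0],0],
    [1,[0.3,0.24,0],0],
    [1,[0.35,0.24,0],0],
    [1,[0.4,0.24,0],0],
    [1,[0.45,0.24,0],0]
  ]
}}

```text
t: 9.05
eef_pos: [545.3, 41.7, 258.8]
tcp_rot: [2.152, 1.57, 2.46]
ft_force: [-0.1, -1.6, 2.8]
opening: 0.161
```

Request:
{"fn": "apply_moves", "kwargs": {
  "series": [
    [1,[0.05,0,0],0],
    [1,[0.1,0,0],0]
  ]
}}

```text
t: 9.3
eef_pos: [545.3, 41.7, 258.0]
tcp_rot: [1.388, 1.571, 1.696]
ft_force: [-1.6, -1.6, 4.7]
opening: 0.16
```

Request:
{"fn": "apply_moves", "kwargs": {
  "series": [
    [1,[0.05,0,0],0],
    [1,[0.1,0,0],0]
  ]
}}

```text
t: 9.55
eef_pos: [545.3, 41.7, 256.9]
tcp_rot: [0.654, 1.571, 0.962]
ft_force: [-0.4, -0.7, 1.3]
opening: 0.164
```

Request:
{"fn": "apply_moves", "kwargs": {
  "series": [
    [1,[0.05,0,0],0],
    [1,[0.1,0,0],0]
  ]
}}

```text
t: 9.8
eef_pos: [545.3, 41.6, 255.7]
tcp_rot: [2.385, 1.571, 2.693]
ft_force: [0.1, -2.7, 0.6]
opening: 0.164
```

The pin is 3.7 mm below the bar's contact height and the force is low, so it has found the hole. I'll continue down towards the detent (home TCP z is about 247.4).

Request:
{"fn": "apply_moves", "kwargs": {
  "series": [
    [1,[0.05,0,0],0],
    [1,[0.1,0,0],0],
    [1,[0.15,0,0],0],
    [1,[0.2,0,0],0],
    [1,[0.25,0,0],0],
    [1,[0.3,0,0],0]
  ]
}}

```text
t: 10.55
eef_pos: [545.3, 41.7, 253.0]
tcp_rot: [1.077, 1.571, 1.385]
ft_force: [-0.9, -1.2, 3.9]
opening: 0.164
```

Request:
{"fn": "apply_moves", "kwargs": {
  "series": [
    [1,[0.05,0,0],0],
    [1,[0.1,0,0],0],
    [1,[0.15,0,0],0],
    [1,[0.2,0,0],0]
  ]
}}

```text
t: 11.05
eef_pos: [545.3, 41.6, 250.7]
tcp_rot: [2.456, 1.571, 2.764]
ft_force: [-0.6, -2.0, -1.3]
opening: 0.165
```

Request:
{"fn": "apply_moves", "kwargs": {
  "series": [
    [1,[0.05,0,0],0],
    [1,[0.1,0,0],0]
  ]
}}

```text
t: 11.3
eef_pos: [545.3, 41.7, 249.7]
tcp_rot: [2.51, 1.57, 2.818]
ft_force: [-0.7, -1.5, -1.4]
opening: 0.16
```

Request:
{"fn": "apply_moves", "kwargs": {
  "series": [
    [1,[0.05,0,0],0],
    [1,[0.1,0,0],0]
  ]
}}

```text
t: 11.55
eef_pos: [545.3, 41.6, 248.8]
tcp_rot: [2.526, 1.571, 2.834]
ft_force: [-1.6, -1.9, -0.2]
opening: 0.164
```

Request:
{"fn": "apply_moves", "kwargs": {
  "series": [
    [1,[0.05,0,0],0],
    [1,[0.08,0,0],0]
  ]
}}

```text
t: 11.8
eef_pos: [545.3, 41.6, 248.2]
tcp_rot: [0.846, 1.571, 1.154]
ft_force: [-1.4, -1.8, 0.2]
opening: 0.164
```

Request:
{"fn": "apply_moves", "kwargs": {
  "series": [
    [1,[0.03,0,0],0],
    [1,[0.03,0,0],0]
  ]
}}

```text
t: 12.05
eef_pos: [545.3, 41.6, 247.8]
tcp_rot: [0.154, 1.571, 0.462]
ft_force: [-0.9, -1.9, -0.4]
opening: 0.164
```

Request:
{"fn": "apply_moves", "kwargs": {
  "series": [
    [1,[0.03,0,0],0],
    [1,[0.03,0,0],0]
  ]
}}

```text
t: 12.3
eef_pos: [545.3, 41.6, 247.5]
tcp_rot: [0.11, 1.571, 0.418]
ft_force: [-0.3, -3.3, -0.2]
opening: 0.16
```

Request:
{"fn": "apply_moves", "kwargs": {
  "series": [
    [1,[0.03,0,0],0],
    [1,[0.03,0,0],0]
  ]
}}

```text
t: 12.55
eef_pos: [545.3, 41.6, 247.4]
tcp_rot: [-0.182, 1.57, 0.127]
ft_force: [-1.3, -3.1, 3.4]
opening: 0.163
```

Request:
{"fn": "apply_moves", "kwargs": {
  "series": [
    [1,[0.03,0,0],0],
    [1,[0.03,0,0],0]
  ]
}}

```text
t: 12.8
eef_pos: [545.3, 41.7, 247.3]
tcp_rot: [-0.193, 1.57, 0.116]
ft_force: [-2.4, -2.5, 8.3]
opening: 0.16
```

Request:
{"fn": "apply_moves", "kwargs": {
  "series": [
    [1,[0.03,0,0],0],
    [1,[0.03,0,0],0]
  ]
}}

```text
t: 13.05
eef_pos: [545.3, 41.7, 247.3]
tcp_rot: [-0.27, 1.57, 0.038]
ft_force: [-2.5, -3.3, 11.4]
opening: 0.165
```

Request:
{"fn": "apply_moves", "kwargs": {
  "series": [
    [1,[0.02,0,0],0],
    [1,[0.02,0,0],0]
  ]
}}

```text
t: 13.3
eef_pos: [545.3, 41.7, 247.3]
tcp_rot: [-0.28, 1.57, 0.028]
ft_force: [-3.5, -2.4, 13.6]
opening: 0.163
```

The pin is hard against the stop at exactly the home height. I'll relieve the load, open, and retreat upward.

Request:
{"fn": "apply_moves", "kwargs": {
  "series": [
    [1,[-0.05,0,0],0],
    [1,[-0.09,0,0],0],
    [1,[-0.09,0,0],0]
  ]
}}

```text
t: 13.68
eef_pos: [545.4, 41.6, 247.4]
tcp_rot: [0.014, 1.571, 0.322]
ft_force: [-1.4, -2.1, 4.7]
opening: 0.164
```

Request:
{"fn": "apply_moves", "kwargs": {
  "series": [
    [0.6,[0,0,0],0],
    [0.5,[0,0,0],0],
    [0.3,[0,0,0],0],
    [0.2,[0,0,0],0],
    [0.2,[0,0,0],0],
    [0.2,[-1,0,0],0],
    [0.2,[-3,0,0],0],
    [0.2,[-6,0,0],0],
    [0.2,[-10,0,0],0],
    [0.2,[-14,0,0],0],
    [0.2,[-18,0,0],0],
    [0.2,[-18,0,0],0]
  ]
}}

```text
t: 15.18
eef_pos: [545.1, 41.7, 430.8]
tcp_rot: [-0.336, 1.565, -0.028]
ft_force: [-0.0, -0.2, -1.1]
opening: 0.398
```

```bash
python3 - <<'E'
from h import *
s=shot('side','pics/s4.png'); m=redmask(s,(260,160,330,230)); v,u=np.nonzero(m); q=(u.mean(),v.mean());print(q,m.sum(),v.min(),v.max())
for z in (70,72.5,75,80): print(z,cyl(s,[561.4-16.3,-9.3+51],z))
a=np.radians(17.65);o=np.array([561.41,-9.35])+53.6*np.array([-np.sin(a),np.cos(a)])
for z in(55.5,89.5):print(z,proj(s,[*o,z]))
cv2.imwrite('pics/c4.png',cv2.resize(s['image'][150:270,230:380][:,:,::-1],None,fx=5,fy=5,interpolation=cv2.INTER_CUBIC))
print([cyl(s,o,z)[0].round(2).tolist() for z in(72.5,77,82)])
E
```

```text
(np.float64(284.041095890411), np.float64(192.0958904109589)) 73 186 198
70 (array([284.279295  , 192.70816506]), 77.08773251040839)
72.5 (array([284.28041805, 192.03289772]), 77.34414225723594)
75 (array([284.28153949, 191.35582124]), 77.60165842645802)
80 (array([284.28378853, 189.99617808]), 78.11995586496778)
55.5 [[284.2866115  196.63205019]]
89.5 [[284.30213926 187.43725207]]
[[284.3, 192.02], [284.3, 190.8], [284.3, 189.44]]
```

View pics/c4.png

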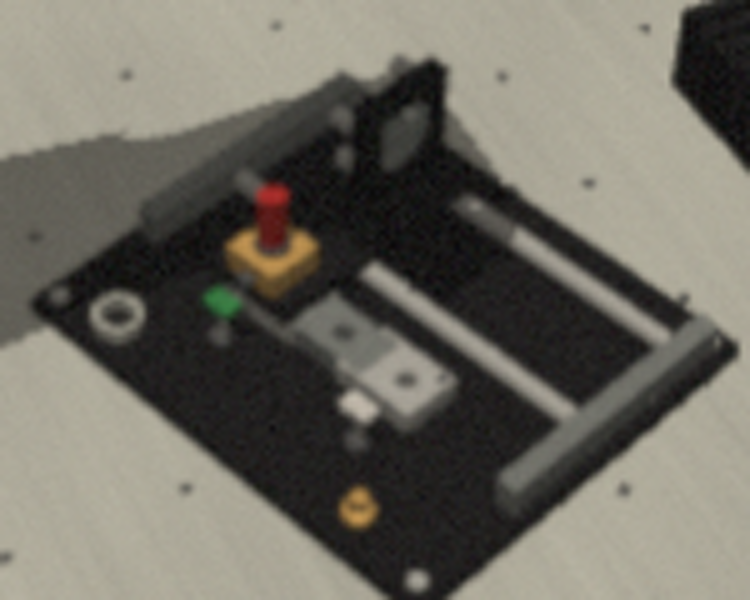

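The pin stands upright at crop (272,215) with its collar on the bushing. The red centroid fits a grip height of 72.3 mm (home is 72.5), and the ring, nut and flags are where they were.

```bash
python3 -c "
from cell import job; print(job.job_done())"
```

```text
the job is handed in; nothing more can be done
None
```

The pin is back home in the index hole at the green flag, the gripper is clear of it, and the job is handed in. It took about 15 s of the 56 s allowed.

- **What I did:** I gripped the pin and pulled it up 16.4 mm. I dragged the carriage about 53.6 mm along the rail's +y, to the hole at the green flag. I then lowered the pin in small steps; it went into the hole on the first try. I pressed it onto its stop and let go.
- **Checks that agreed:**
    - The pin stopped hard at a tool height of 247.3–247.4 mm, the same as when I first gripped it at home.
    - The last picture puts the handle at 72.3 mm, against 72.5 mm for home.
    - The highest force I read was 13.6 N, a light press after the stop was reached.
    - The ring, the nut and the flags look unmoved. The other bystanders were not in the last picture, and the arm did not go near them.
- **Not seen directly:** I did not catch the click as a force peak, because I only got readings at the end of each short move. That the pin is fully home rests on the height and the picture.
- **Disagreement:** the first hole estimates ran from 51.3 to 53.4 mm. A later picture, with the middle hole uncovered, gave 53.8 mm, and I used about 53.7 mm.

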